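Clear the jammed T-slot with the slot scraper

ROBOT

A 6-joint arm with a two-finger parallel gripper is mounted at the origin on a cart in front of the work surface, level with it; the furniture and walls round the work are solid. World frame = base frame: x ahead of the robot, y to its left, z up, the work surface at z = 0. Lengths are in mm, angles in rad, forces in N, time in s.
With the tool pointing down it reaches from about 275 to 750 mm from the base axis. Payload 10.2 kg.
Tool frame: the origin (TCP) lies midway between the tips of the shut fingers; the grasp point (between the pads) lies 19 mm behind it (ctrl.pinch_z is the distance from the TCP to the grasp point, in mm); x points along the fingers, z is the direction in which the jaws open and shut, and the axes are right-handed (so a half turn about x gives the same grasp; the last joint's range is limited). The gripper opens to 85 mm and grips with 20 to 120 N. Pads are 22 mm wide; open, the fingers measure 114 mm over their backs; the gripper's body (76 mm by 85 mm) begins 54 mm behind the grasp point. The pads swing forward as they close: fully open they stand 13 mm farther back than shut.
Start: joints at [0.905, 0.313, 1.498, -0, 1.331, -0.223], TCP at [224.96, 474.367, 231.294] pointing down, gripper open.
Joint ranges: [-2.94, 2.94], [-0.97, 2.17], [0.19, 2.56], [-1.23, 4.37], [0.02, 3.11], [-2.88, 2.88]. Speed limits (rad/s): [2.39, 2.39, 3.01, 3.14, 3.14, 3.14].

INTERFACE

Orientations are given as a unit quaternion [w, x, y, z].
In Python, from rig import ctrl, capture, workorder, nets gives the robot as it stands. The module is installed in compiled form; this text tells all that it offers.
- The arm moves only by the tool send_rows, never from a script. Its argument "rows" is text: rows parted by semicolons, each of 5 numbers parted by spaces: the opening, from 0 (shut) to 1 (fully open), then the shift along the tool's x, y, z in cm, then the turn about the tool's x in units of 5 degrees (1.0 is 5 degrees). In form: grip x y z yaw; .... A call has 1 to 12 rows; each row is the pose to reach, as a shift and turn from the pose commanded when the call began, along the tool's axes at that moment; what a row does not reach only later rows make up. A row lasts 1/10 s, in which the tool goes at most 50 mm and 8.59 degrees, less where a joint would pass 70% of its speed; a pose out of reach is approached as far as the arm can. A call with a gripper value outside its range is refused whole. The fingers move at their own pace and stop on an object; "grip_force" is the grip in N (left out, the last holds). Time passes only in rows, so rows that repeat a pose let the fingers close. It gives the time, the measured TCP pose, the force and the opening at its end, in the units of the state.
- ctrl.sense(): the state, without advancing time (a new reading comes with each control period).
- capture(name): name is "scene" or "side" or "wrist"; returns a dict with "pixels" (480x640x3 uint8, red, green, blue), "intrinsics" (3x3 intrinsics, pixels), "view" (4x4, takes a point from world to camera coordinates); the wrist camera has in their place "mount" (4x4, takes a point from camera to tool coordinates, whose origin is the TCP and whose axes are the tool frame's). Camera axes: x right, y down, z forward; pixel columns grow to the right and rows downward; lengths in mm; the calibration is good to about 2 mm. A picture is of the moment at which its call begins: read the wrist's pose just before it. There is no depth.
- workorder.finish_job(): hands the job in, once; it reports no verdict.
Trained networks look in a picture, given as the dict that the camera call returned (one of the last four; its "shot" number tells which), for a name from the list of things; names that differ only in an ending like _2 or _b are one class to them, and where a whole thing is asked for, a point or a joint stands for the part that bears it (a point fixed in the world has none). Each returns a list of dicts, best first, with "confidence" (0 to 1); they miss things now and then, are a little off and sometimes report something else, mostly with a low value. They report only what shows in the picture. A call takes as long as a camera call. They do not tell look-alikes from the thing itself.
- nets.boxes_of(picture, target): "location" ([x, y, z] in mm, in world coordinates, good to about 4 mm: the middle of the surface that is visible of it).
- nets.spot_point(picture, target): "location" ([x, y, z] in mm, in world coordinates, good to about 4 mm: a listed point, or the origin of a listed thing).
The state is a dict: "time_s": time; "joints": joint angles; "dq": joint speeds; "tau": joint torques, N m; "eef_pos": TCP position; "ee_rot": TCP orientation; "force": force on the tool from outside, world axes, zero at the start; "wrist_torque": the same for the moment, N m; "grip_width": opening from 0.0 (shut) to 1.0 (fully open).
Only numpy, scipy, OpenCV 4.12 (cv2) and the standard library are available. Lean on these libraries where they do the work, as an engineer would, in place of code of your own. Each camera call takes 0.05 s, during which the arm holds its last target.

TASK

A brass nut and half of a broken T-nut are lodged in one slot of the T-slot plate. Bring the red chip pan up to that slot's open end, lower the foot of the green-handled scraper into the slot's drop-in pocket and drive both pieces out of the open end into the pan: they are sharp, so never touch them with the fingers, and leave the clamp bolt in the other slot where it is. Finish with both pieces lying in the pan, the pan flat on the bench, and the scraper standing upright on the bench on its foot.

Things in the scene. Friction and masses are not known exactly. Their poses are not given: they have to be found in the camera images.
- slot_plate: Fixed steel T-slot plate on the bench, 230 (x) x 134 (y) x 50 mm high; low lugs (16 mm high) stand 21 mm out of its long sides. Origin: centre of its underside; z up, x along its two equal T-slots towards their open ends at x = +115 mm. Slots are centred at y = +32 and y = -32 mm. Slot floor 22 mm above the bench.
- slot_a_open (a point): Open end of the slot at y = +32 mm: centre of the slot floor at the plate's end face (plate x = +115 mm, 22 mm above the bench). Profile of both slots: T-channel 34 mm wide from 22 to 37 mm above the bench, under two lips that leave a throat 20 mm wide from 37 to 50 mm. Lips run from plate x = -45 to +115 mm. Axes as the plate's.
- slot_a_pocket (a point): Drop-in pocket at the closed end of the slot at y = +32 mm: centre of its floor (plate x = -72 mm, 22 mm above the bench). No lips here: 54 mm long (plate x = -99 to -45 mm), 34 mm wide, open from above down to the slot floor, and leading straight into the T-channel. Axes as the plate's.
- slot_b_open (a point): The same point at the open end of the other slot (y = -32 mm).
- slot_b_pocket (a point): The same point in the drop-in pocket of the other slot (y = -32 mm).
- scraper: Loose T-slot scraper, 0.22 kg, standing on its foot on the bench. Origin: centre of the foot's underside; z up, x along foot and blade (either way round works). Steel foot 40 (x) x 28 (y) x 10 mm high; blade 30 x 13 mm up to 63 mm; black collar 36 x 24 mm to 69 mm; green grip 28 (x) x 20 (y) mm, flat sides, to 137 mm. Hold it across y at about 105 mm height.
- chip_pan: Loose red chip pan, 0.36 to 0.59 kg, 130 (x) x 132 (y) mm, on the bench off the plate's open ends. Origin: centre of its underside, z up. Floor 3 mm thick; its -x side, towards the plate, has only a lip 8 mm high (outer face x = -65 mm); the other three walls are 31 to 34 mm high, 3 to 5 mm thick.
- pan_handle (a point): Centre of the pan's black bar handle, on its back wall at pan x = +71 mm, y = 0, 53 mm above the bench: 18 (x) x 84 (y) x 14 mm, from 46 to 60 mm high. Pinch it across x from above to slide the pan. Axes as the pan's.
- brass_nut: Brass hex nut, 28 x 24 x 12 mm high, lying flat on the floor of one of the two slots, under the lips (too wide for the throat). Origin: centre of its underside.
- broken_t_nut: Broken half of a steel T-nut, 22 (x) x 27 (y) x 11 mm high with a 16 mm wide boss up to 19 mm, in the same slot as the brass nut, 35 to 45 mm nearer the open end. Origin: centre of its underside.
- clamp_bolt: Loose T-head clamp bolt standing in the other slot, with washer and hex nut (29 mm wide) above the plate; its top is 92 mm above the bench. Origin: centre of its head's underside, on the slot floor. To be left alone.
Things that resemble listed ones, but are neither listed nor needed, are in the scene too. What is shaped like the scraper but orange or turquoise is not meant.

How it is judged:
By the outcome, as a careful person would: the job done as asked, in the order asked, and still so for the second after the job is handed in, with the robot touching nothing.
It also fails if it takes over 61 s, if anything falls off the work surface, if the arm or the gripper's body presses on something with over 40 N, if the wrist force passes 120 N, or if a joint passes its speed limit or range.

## Working session

There is one attempt and no reset: what is moved stays moved. The work goes in short steps, Python scripts to look and compute and a tool call to move; the robot and the scene stay as the last step left them, time stands still between calls to the robot, and variables do not carry over. Pictures are saved under pics/ and viewed, and the job is handed in when it is done.

Besides the shell and the picture viewer there is one more tool, called in YAML: its name, and indented under it one key for each argument. send_rows: Moves the arm, as the interface text tells. Its arguments: {"type":"object","properties":{"rows":{"type":"string"},"grip_force":{"type":"number"}},"required":["rows"]}

```bash
mkdir -p pics; python3 - <<'E'
from rig import ctrl,capture,workorder,nets
import cv2,numpy as np
s=ctrl.sense();print(s['time_s'],s['eef_pos'],s['ee_rot'],s['force'],s['grip_width'],ctrl.pinch_z)
for n in ['scene','side','wrist']:
    p=capture(n);cv2.imwrite(f'pics/{n}0.png',p['pixels'][:,:,::-1])
    if n!='wrist':
        for t in ['slot_plate','slot_a_open','slot_a_pocket','slot_b_open','slot_b_pocket','scraper','chip_pan','pan_handle','brass_nut','broken_t_nut','clamp_bolt']:
            print(n,t,[(np.round(d['location']).tolist(),round(d['confidence'],2)) for d in nets.spot_point(p,t)][:5])
E
```

```text
0.0 [224.78565762 474.1563814  230.74920187] [ 0.59716761 -0.3781553   0.59800967  0.37785428] [-0.00037273  0.0461883   0.2151911 ] 0.9994857853192178 18.700000000000003
scene slot_plate [([606.0, 96.0, 3.0], 0.96), ([558.0, 197.0, 22.0], 0.6)]
scene slot_a_open [([555.0, 196.0, 22.0], 0.57), ([606.0, 96.0, 3.0], 0.32)]
scene slot_a_pocket [([590.0, 16.0, 24.0], 0.86), ([574.0, 93.0, 23.0], 0.69)]
scene slot_b_open [([615.0, 211.0, 23.0], 0.89), ([557.0, 197.0, 23.0], 0.73)]
scene slot_b_pocket [([651.0, 30.0, 21.0], 0.57)]
scene scraper [([460.0, 213.0, -2.0], 0.93), ([612.0, -98.0, 0.0], 0.85), ([541.0, -147.0, -3.0], 0.77), ([468.0, 74.0, -1.0], 0.61), ([494.0, -86.0, 0.0], 0.61)]
scene chip_pan [([591.0, 344.0, -2.0], 0.64), ([614.0, 212.0, 23.0], 0.38)]
scene pan_handle [([565.0, 408.0, 54.0], 0.67)]
scene brass_nut []
scene broken_t_nut []
scene clamp_bolt [([576.0, 97.0, 20.0], 0.55), ([568.0, 411.0, 54.0], 0.36)]
side slot_plate [([604.0, 95.0, -1.0], 0.65)]
side slot_a_open [([553.0, 198.0, 23.0], 0.92)]
side slot_a_pocket [([595.0, 16.0, 22.0], 0.93)]
side slot_b_open [([619.0, 211.0, 21.0], 0.61)]
side slot_b_pocket [([660.0, 28.0, 22.0], 0.76), ([637.0, 146.0, 22.0], 0.26)]
side scraper [([542.0, -149.0, -2.0], 0.95), ([492.0, -83.0, -5.0], 0.94), ([455.0, 214.0, -3.0], 0.7), ([469.0, 78.0, -2.0], 0.68), ([617.0, -105.0, -0.0], 0.64)]
side chip_pan [([592.0, 338.0, -2.0], 0.85)]
side pan_handle [([565.0, 405.0, 52.0], 0.63)]
side brass_nut [([639.0, 107.0, 19.0], 0.49)]
side broken_t_nut [([635.0, 146.0, 18.0], 0.61)]
side clamp_bolt [([579.0, 96.0, 20.0], 0.91)]
```

View pics/scene0.png

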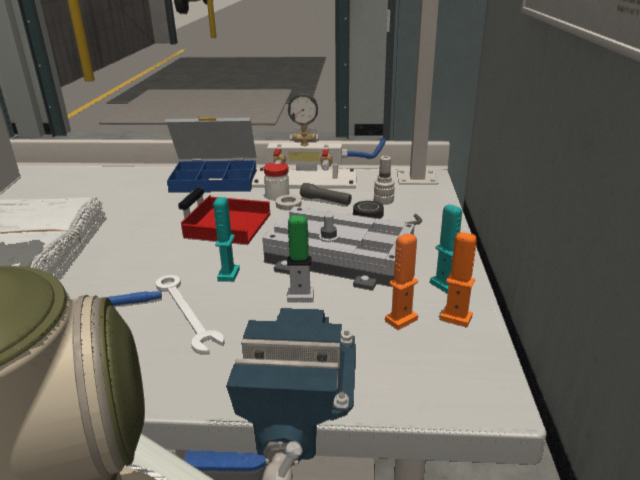

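View pics/side0.png

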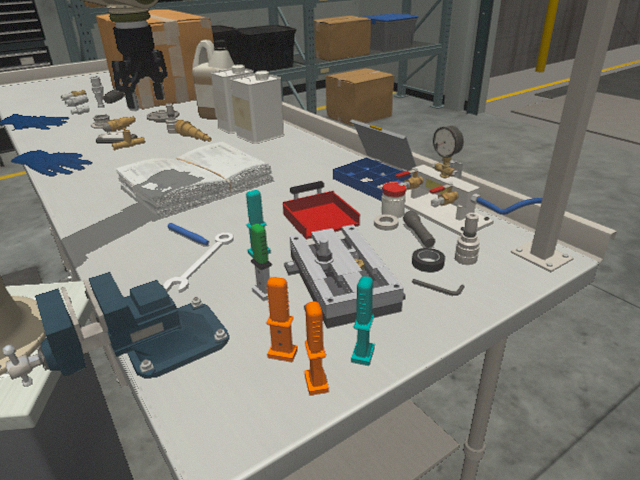

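View pics/wrist0.png

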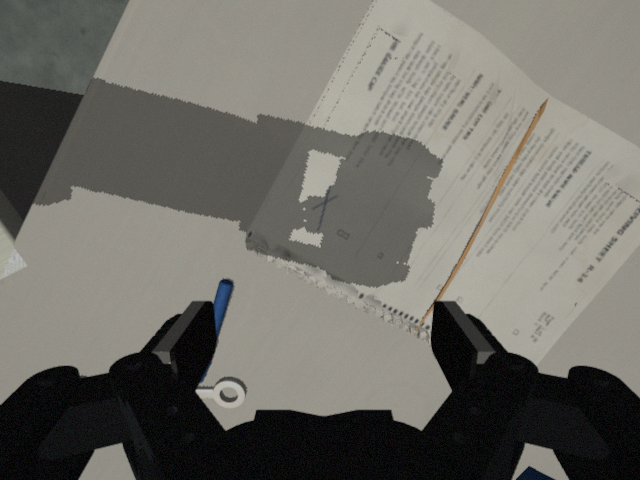

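The plate sits at about (605, 96) with its open ends towards +y. The bolt is in slot a and both pieces are in slot b, at about (637, 107) and (635, 146). The green scraper is at about (458, 213). The red pan, with its handle at upper left, is at about (591, 341). Next I'll write helpers and get a closer wrist view.

```bash
cat > h.py <<'E'
import numpy as np,cv2
from scipy.spatial.transform import Rotation as Rn
from rig import ctrl,capture,workorder,nets
def R(q): return Rn.from_quat([q[1],q[2],q[3],q[0]]).as_matrix()
def pose():
    s=ctrl.sense(); return np.array(s['eef_pos']),R(s['ee_rot']),s
def plan(target,jaw_deg=None):
    """world TCP target, jaw line direction angle (deg, mod 180)"""
    p,M,s=pose()
    d=M.T@(np.array(target)-p)/10
    z=M[:,2]; cur=np.degrees(np.arctan2(z[1],z[0])); out=''
    y=0
    if jaw_deg is not None:
        # positive turn about tool x (down) -> world angle decreases
        dd=(jaw_deg-cur+90)%180-90
        y=-dd/5
        out=f' alt yaw {(-(dd-180*np.sign(dd)))/5:.2f}'
    print('shift cm',np.round(d,2),'yaw',round(y,2),out,'| jaw now',round(cur,1),'tcp',np.round(p,1),'q6',round(s['joints'][5],2),'t',round(s['time_s'],2),'F',np.round(s['force'],1),'g',round(s['grip_width'],3),'down',np.round(M[:,0],3))
def wristview(pic):
    p,M,s=pose(); T=np.eye(4);T[:3,:3]=M;T[:3,3]=p
    return np.linalg.inv(T@np.array(pic['mount']))
def proj(K,V,X):
    X=np.atleast_2d(X);c=(V[:3,:3]@X.T).T+V[:3,3];u=(K@c.T).T;return u[:,:2]/u[:,2:]
def unproj(K,V,uv,z):
    r=V[:3,:3].T@(np.linalg.inv(K)@np.array([uv[0],uv[1],1.]));o=-V[:3,:3].T@V[:3,3]
    return o+r*(z-o[2])/r[2]
def fr(o,ang,P):
    a=np.radians(ang);c,s=np.cos(a),np.sin(a);P=np.atleast_2d(P).astype(float)
    return np.c_[o[0]+c*P[:,0]-s*P[:,1],o[1]+s*P[:,0]+c*P[:,1],P[:,2]]
E
python3 - <<'E'
from h import *
c=capture('wrist');print(np.round(c['mount'],2));print(c['intrinsics'])
plan([565,407,60],111)
p,M,s=pose();print(np.round(M,3))
# overlay
PL=[[x,y,50] for x in(-115,115) for y in(-67,67)]+[[x,y,50] for x in (-45,115) for y in (-42,-22,22,42)]+[[-99,y,50] for y in (-49,-15,15,49)]
PN=[[x,y,0] for x in(-65,65) for y in(-66,66)]+[[71,y,60] for y in(-42,42)]
for n in('scene','side'):
    q=capture(n);im=q['pixels'][:,:,::-1].copy()
    K=np.array(q['intrinsics']);V=np.array(q['view'])
    for P,col in((fr((605.5,96),102,PL),(0,255,255)),(fr((591,341),111.5,PN),(255,255,0))):
        for u in proj(K,V,P): cv2.circle(im,tuple(int(round(v*1)) for v in u),1,col,-1)
    if n=='scene': im=im[150:330,150:450]
    else: im=im[160:340,220:440]
    im=cv2.resize(im,(800,int(800*im.shape[0]/im.shape[1])),interpolation=cv2.INTER_CUBIC)[:600]
    cv2.imwrite(f'pics/{n}1.png',im)
E
```

```text
[[  -0.     -0.28    0.96 -143.96]
 [  -0.     -0.96   -0.28   71.57]
 [   1.     -0.      0.      0.22]
 [   0.      0.      0.      1.  ]]
[[365.40322789   0.         323.21004209]
 [  0.         365.40322789 241.07411517]
 [  0.           0.           1.        ]]
shift cm [ 17.13 -33.61   8.48] yaw -9.27  alt yaw 26.73 | jaw now 64.6 tcp [225.  474.4 231.3] q6 -0.22 t 1.3 F [ 0.4 -0.4 -0.3] g 1.004 down [-0. -0. -1.]
[[-0.    -0.904  0.428]
 [-0.     0.428  0.904]
 [-1.     0.    -0.   ]]
```

View pics/scene1.png

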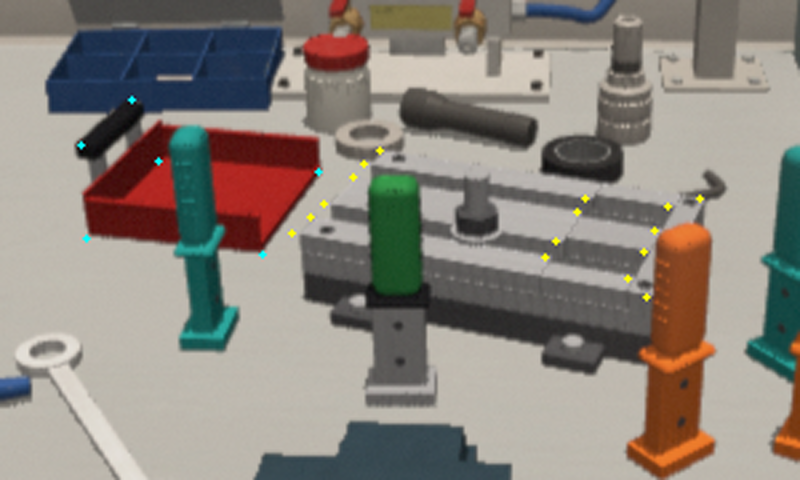

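View pics/side1.png

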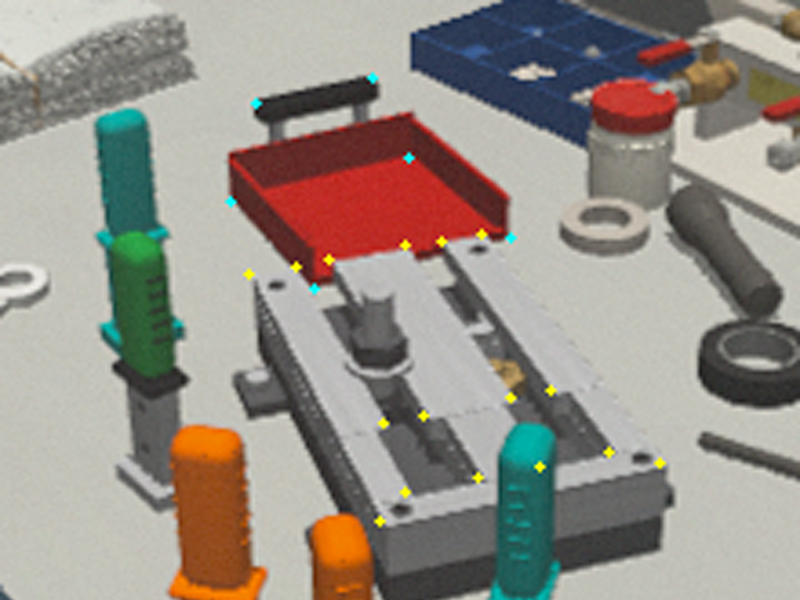

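```bash
python3 - <<'E'
from h import *
plan([590,70,240],12)
E
```

```text
shift cm [ -0.87 -50.31 -20.89] yaw 10.53  alt yaw -25.47 | jaw now 64.6 tcp [225.  474.4 231.3] q6 -0.22 t 1.4 F [-0.5 -1.  -1. ] g 0.998 down [ 0.  0. -1.]
```

send_rows:
  rows: "1 -0.9 -50.3 -20.9 10.5;1 -0.9 -50.3 -20.9 10.5;1 -0.9 -50.3 -20.9 10.5;1 -0.9 -50.3 -20.9 10.5;1 -0.9 -50.3 -20.9 10.5;1 -0.9 -50.3 -20.9 10.5;1 -0.9 -50.3 -20.9 10.5;1 -0.9 -50.3 -20.9 10.5;1 -0.9 -50.3 -20.9 10.5;1 -0.9 -50.3 -20.9 10.5;1 -0.9 -50.3 -20.9 10.5;1 -0.9 -50.3 -20.9 10.5"

```text
time_s: 2.6
eef_pos: [592.2, 65.8, 239.3]
ee_rot: [0.703, -0.073, 0.703, 0.073]
force: [-0.3, 0.4, -0.0]
grip_width: 0.996
```

send_rows:
  rows: "1 0 0 0 0;1 0 0 0 0"

```text
time_s: 2.8
eef_pos: [589.4, 70.9, 240.4]
ee_rot: [0.703, -0.075, 0.703, 0.075]
force: [0.4, 0.3, 0.7]
grip_width: 0.997
```

```bash
python3 - <<'E'
from h import *
plan([590,70,240],12)
c=capture('wrist');cv2.imwrite('pics/w1.png',c['pixels'][:,:,::-1])
import pickle;pickle.dump((c['pixels'],np.array(c['intrinsics']),wristview(c)),open('w1.pkl','wb'))
for t in ['slot_a_open','slot_a_pocket','slot_b_open','slot_b_pocket','scraper','chip_pan','pan_handle','brass_nut','broken_t_nut','clamp_bolt']:
    try: print(t,[(np.round(d['location']).tolist(),round(d['confidence'],2)) for d in nets.spot_point(c,t)][:5])
    except Exception as e: print(e)
E
```

```text
shift cm [ 0.04 -0.1   0.04] yaw 0.04  alt yaw -35.96 | jaw now 12.2 tcp [589.4  70.9 240.4] q6 -0.29 t 2.8 F [0.4 0.3 0.7] g 0.997 down [-0.  0. -1.]
slot_a_open [([554.0, 202.0, 21.0], 0.59)]
slot_a_pocket [([592.0, 14.0, 19.0], 0.91), ([656.0, 30.0, 19.0], 0.36)]
slot_b_open [([611.0, 216.0, 17.0], 0.72)]
slot_b_pocket [([657.0, 32.0, 20.0], 0.86)]
scraper [([456.0, 216.0, -1.0], 0.92), ([494.0, -86.0, 1.0], 0.83), ([614.0, -98.0, -1.0], 0.79), ([544.0, -148.0, -2.0], 0.59)]
chip_pan []
pan_handle []
brass_nut [([639.0, 108.0, 19.0], 0.71), ([630.0, 137.0, 22.0], 0.64)]
broken_t_nut [([632.0, 139.0, 23.0], 0.59)]
clamp_bolt [([575.0, 93.0, 23.0], 0.79)]
```

View pics/w1.png

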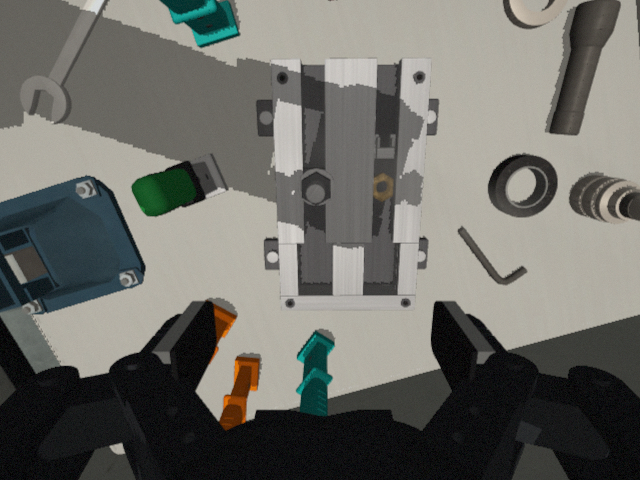

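```bash
python3 - <<'E'
from h import *
import pickle
im,K,V=pickle.load(open('w1.pkl','rb'))
for c in [(272,59),(432,58),(414,309),(280,309)]: print(np.round(unproj(K,V,c,50),1))
a=cv2.resize(im[40:320,255:450,::-1],None,fx=2.1,fy=2.1,interpolation=cv2.INTER_CUBIC);cv2.imwrite('pics/w1a.png',a)
b=cv2.resize(im[140:230,120:240,::-1],None,fx=6,fy=6,interpolation=cv2.INTER_CUBIC);cv2.imwrite('pics/w1b.png',b)
E
```

```text
[518.5 191.8  50. ]
[648.6 220.7  50. ]
[697.9  -3.7  50. ]
[566.1 -32.2  50. ]
```

View pics/w1a.png

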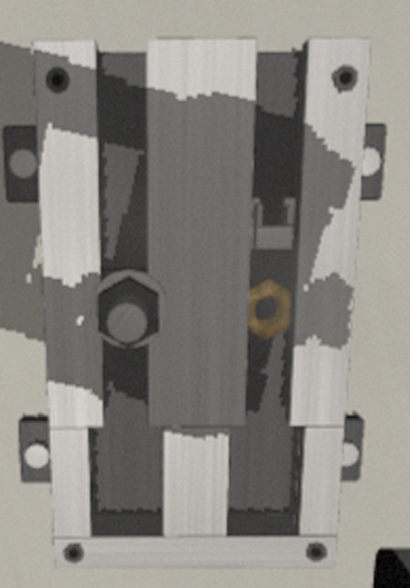

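View pics/w1b.png

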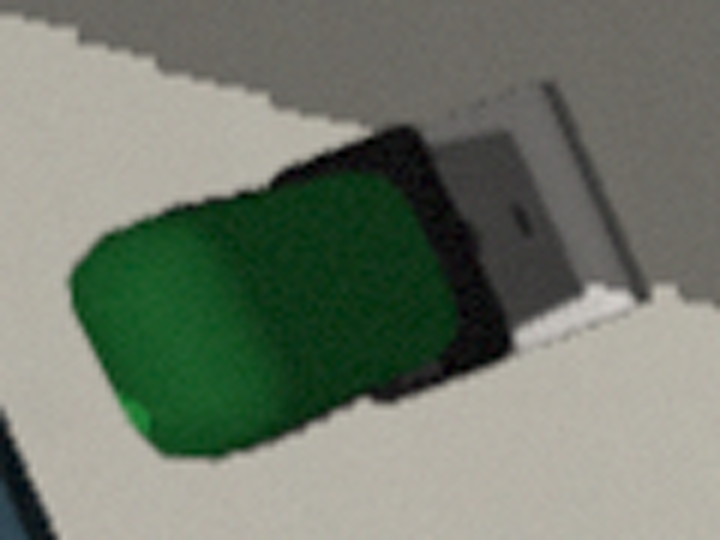

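```bash
python3 - <<'E'
from h import *
import pickle
im,K,V=pickle.load(open('w1.pkl','rb'))
f=lambda u,v,z:unproj(K,V,(120+(u+.5)/6-.5,140+(v+.5)/6-.5),z)
A=f(543,88,10);B=f(638,300,10);C=f(515,352,10)
d=B-A;ang=np.degrees(np.arctan2(d[1],d[0]));print(A,B,C,np.linalg.norm(d),ang)
n=np.array([np.cos(np.radians(ang-90)),np.sin(np.radians(ang-90)),0]);print('n',n)
for s in(1,-1): print((A+B)/2+s*14*n)
print(np.linalg.norm(B-A))
import itertools
for u,v in[(400,125),(508,350),(390,400)]: print('collar',f(u,v,69))
E
```

```text
[466.48741657  99.5363522   10.        ] [486.86337166  67.84271917  10.        ] [467.42545468  54.48516516  10.        ] 37.67845432873567 -57.26288480746337
n [-0.84116065 -0.54078532  0.        ]
[464.89914505  76.11854117  10.        ]
[488.45164318  91.26053021  10.        ]
37.67845432873567
collar [464.30024499  96.696678    69.        ]
collar [483.10895242  68.13099159  69.        ]
collar [467.19180462  57.17984005  69.        ]
```

```bash
python3 - <<'E'
from h import *
import pickle
im,K,V=pickle.load(open('w1.pkl','rb'))
o=np.array([607.2,94.6]);a=np.radians(102.2);Rm=np.array([[np.cos(a),-np.sin(a)],[np.sin(a),np.cos(a)]])
tp=lambda X:np.round(Rm.T@(np.array(X)[:2]-o),1)
print('pan',tp([591,341]),'handle',tp([565,407]))
r=unproj(K,V,(535,26),0);print('ring near edge',r,tp(r))
r=unproj(K,V,(503,5),0);print('ring left',r,tp(r))
for n in('scene','side'):
    c=capture(n);K=np.array(c['intrinsics']);V=np.array(c['view'])
    for t in('chip_pan','pan_handle'): print(n,[(np.round(d['location']).tolist(),round(d['confidence'],2)) for d in nets.spot_point(c,t)][:2])
    if n=='side':
        f=lambda u,v,z:unproj(K,V,(220+(u+.5)/3.636-.5,160+(v+.5)/3.636-.5),z)
        for nm,u,v,z in[('ringL',562,228,5),('ringfront',605,252,0),('panR low',508,230,0),('panL low',317,283,0),('panBL top',231,155,33),('panBR top',411,115,33),('hL',256,112,53),('hR',375,88,53)]:
            X=f(u,v,z);print(nm,np.round(X),tp(X))
    else:
        f=lambda u,v,z:unproj(K,V,(150+(u+.5)/2.667-.5,150+(v+.5)/2.667-.5),z)
        for nm,u,v,z in[('ringL',335,138,5),('panNear low',265,250,0),('pan leftlow',90,233,0),('pan far top',160,125,33),('pan lipfar',318,172,0),('hA',80,145,60),('hB',132,100,60)]:
            X=f(u,v,z);print(nm,np.round(X),tp(X))
E
```

```text
pan [244.3 -36.2] handle [314.3 -24.8]
ring near edge [746.06419676 279.15605264   0.        ] [ 151.  -174.7]
ring left [710.85637233 289.20025214   0.        ] [ 168.3 -142.4]
scene [([590.0, 342.0, -4.0], 0.77)]
scene [([566.0, 408.0, 53.0], 0.94), ([559.0, 195.0, 23.0], 0.58)]
ringL [725. 326.   5.] [ 201.7 -164.2]
panNear low [558. 258.   0.] [170.   13.1]
pan leftlow [512. 380.   0.] [299.5  32.8]
pan far top [625. 416.  33.] [310.7 -85.4]
pan lipfar [677. 305.   0.] [ 191.3 -112.3]
hA [526. 393.  60.] [309.2  16.5]
hB [604. 421.  60.] [319.6 -66.2]
side [([591.0, 336.0, -4.0], 0.88), ([634.0, 146.0, 21.0], 0.17)]
side [([566.0, 404.0, 54.0], 0.77)]
ringL [708. 304.   5.] [ 183.  -143.2]
ringfront [730. 280.   0.] [ 154.7 -159.4]
panR low [677. 315.   0.] [ 200.3 -114.6]
panL low [555. 265.   0.] [177.3  14.9]
panBL top [509. 376.  33.] [295.5  36.4]
panBR top [629. 419.  33.] [312.9 -89.6]
hL [527. 395.  53.] [310.3  15.1]
hR [605. 421.  53.] [319.5 -67.3]
```

```bash
python3 - <<'E'
from h import *
plan([565.3,407,130],109.5)
E
```

```text
shift cm [11.02 33.47  4.68] yaw 16.53  alt yaw -19.47 | jaw now 12.1 tcp [589.9  70.  240.2] q6 -0.29 t 3.65 F [-0.1  0.4  0.7] g 1.001 down [-0. -0. -1.]
```

send_rows:
  rows: "0.6 11 33.5 4.7 -19.5;0.6 11 33.5 4.7 -19.5;0.6 11 33.5 4.7 -19.5;0.6 11 33.5 4.7 -19.5;0.6 11 33.5 4.7 -19.5;0.6 11 33.5 4.7 -19.5;0.6 11 33.5 4.7 -19.5;0.6 11 33.5 4.7 -19.5;0.6 11 33.5 4.7 -19.5;0.6 11 33.5 4.7 -19.5;0.6 11 33.5 4.7 -19.5;0.6 11 33.5 4.7 -19.5"

```text
time_s: 4.85
eef_pos: [565.4, 407.4, 130.2]
ee_rot: [0.406, -0.579, 0.406, 0.579]
force: [-0.3, 0.7, 0.7]
grip_width: 0.6
```

send_rows:
  rows: "0.6 0 0 0 0;0.6 0 0 0 0;0.6 0 0 0 0"

```text
time_s: 5.15
eef_pos: [565.5, 407.4, 130.3]
ee_rot: [0.408, -0.578, 0.408, 0.578]
force: [-0.5, -0.4, -0.6]
grip_width: 0.6
```

```bash
python3 - <<'E'
from h import *
plan([565.3,407,34],109.5)
c=capture('wrist');cv2.imwrite('pics/w2.png',c['pixels'][:,:,::-1])
for t in ['chip_pan','pan_handle','slot_b_open','slot_a_open']:
    print(t,[(np.round(d['location']).tolist(),round(d['confidence'],2)) for d in nets.spot_point(c,t)][:5])
E
```

```text
shift cm [ 9.63  0.03 -0.03] yaw 0.01  alt yaw -35.99 | jaw now 109.6 tcp [565.5 407.4 130.3] q6 -1.46 t 5.15 F [-0.5 -0.4 -0.6] g 0.6 down [-0. -0. -1.]
chip_pan [([595.0, 341.0, -1.0], 0.67)]
pan_handle [([567.0, 409.0, 49.0], 0.82)]
slot_b_open [([612.0, 213.0, 24.0], 0.72)]
slot_a_open [([555.0, 200.0, 20.0], 0.66)]
```

View pics/w2.png

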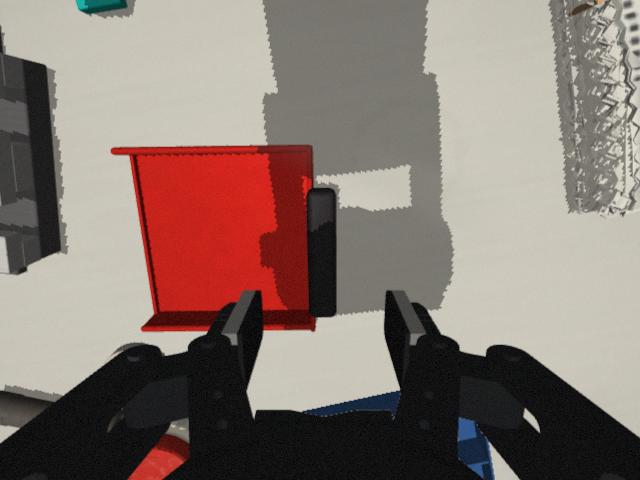

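```bash
python3 - <<'E'
from h import *
c=capture('wrist');K=np.array(c['intrinsics']);V=wristview(c)
for q,z in[((322,188),60),((322,317),60),((307.5,253),60),((335.5,253),60)]: print(np.round(unproj(K,V,q,z),1))
# plate open-end top corner visible, lip
for q,z in[((45,65),50),((60,252),0),((153,315),8),((134,155),8)]: print(np.round(unproj(K,V,q,z),1))
E
```

```text
[526.  393.8  60. ]
[604.8 421.8  60. ]
[566.7 398.8  60. ]
[560.9 415.   60. ]
[514.5 225.   50. ]
[650.4 219.    0. ]
[674.6 302.2   8. ]
[555.5 262.6   8. ]
```

send_rows:
  rows: "0.6 4 0 0 0;0.6 7 0 0 0;0.6 9 0 0 0;0.6 9.6 0 0 0;0.6 9.6 0 0 0;0.1 9.6 0 0 0;0 9.6 0 0 0;0 9.6 0 0 0;0 9.6 0 0 0;0 9.6 0 0 0;0 9.6 0 0 0"
  grip_force: 60

```text
time_s: 6.55
eef_pos: [566.3, 407.6, 36.0]
ee_rot: [-0.408, 0.578, -0.407, -0.577]
force: [-0.2, -1.0, 6.9]
grip_width: 0.197
```

```bash
python3 - <<'E'
from h import *
plan([583.9,349,34],102.2)
E
```

```text
shift cm [ 0.2   0.31 -6.11] yaw 1.48  alt yaw -34.52 | jaw now 109.6 tcp [566.3 407.6  36. ] q6 -1.46 t 6.55 F [-0.2 -1.   6.9] g 0.197 down [ 0.003  0.001 -1.   ]
```

send_rows:
  rows: "0 -0.1 0 -0.6 0.2;0 -0.1 0.1 -1.4 0.5;0 -0.1 0.1 -2.3 0.8;0 -0.1 0.2 -3.2 1.1;0 -0.1 0.2 -4.1 1.4;0 -0.1 0.3 -4.9 1.5;0 -0.1 0.3 -5.6 1.5;0 -0.1 0.3 -6 1.5;0 -0.1 0.3 -6 1.5;0 -0.1 0.3 -6 1.5"

```text
time_s: 7.55
eef_pos: [583.5, 349.0, 36.0]
ee_rot: [-0.445, 0.55, -0.445, -0.549]
force: [-0.7, 0.5, 6.6]
grip_width: 0.198
```

```bash
python3 - <<'E'
from h import *
plan([583.9,349,34],102.2)
c=capture('wrist');cv2.imwrite('pics/w3.png',c['pixels'][:,:,::-1])
c=capture('side');cv2.imwrite('pics/s3.png',cv2.resize(c['pixels'][160:340,220:440,::-1],None,fx=3.6,fy=3.3,interpolation=cv2.INTER_CUBIC))
E
```

```text
shift cm [ 0.2  -0.04 -0.  ] yaw -0.04  alt yaw 35.96 | jaw now 102.0 tcp [583.5 349.   36. ] q6 -1.41 t 7.55 F [-0.7  0.5  6.6] g 0.198 down [ 0.001  0.    -1.   ]
```

View pics/w3.png

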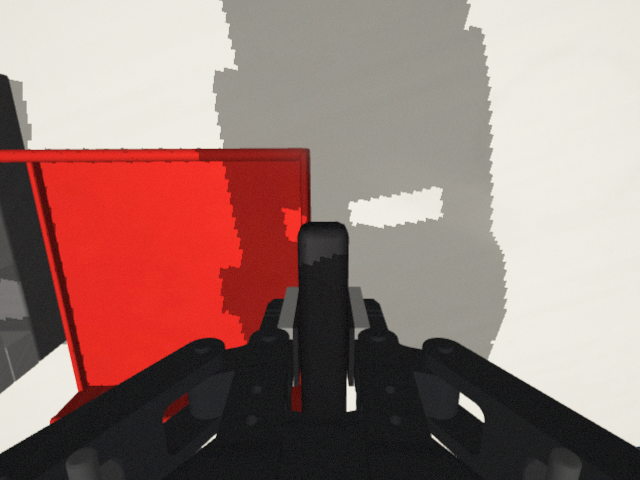

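View pics/s3.png

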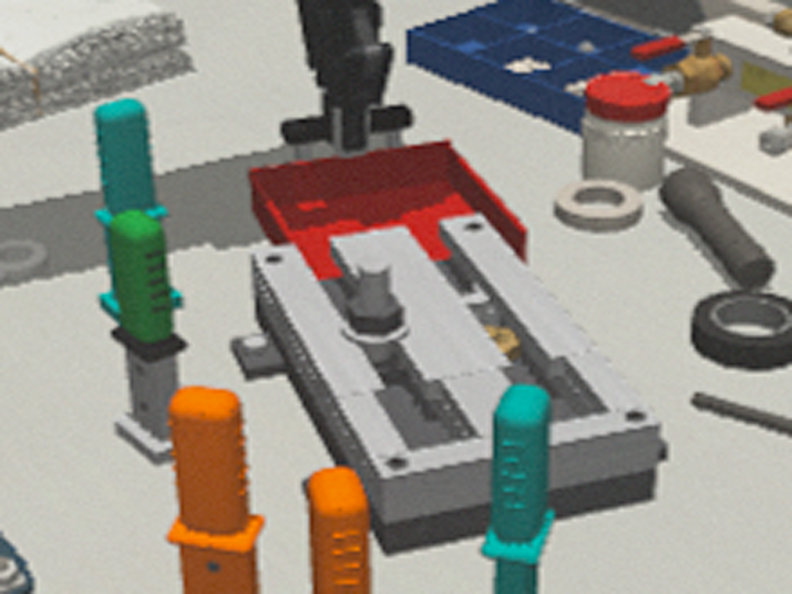

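```bash
python3 - <<'E'
import cv2
a=cv2.imread('pics/w3.png')[60:430,0:120];cv2.imwrite('pics/w3a.png',cv2.resize(a,None,fx=2.4,fy=1.6*1,interpolation=cv2.INTER_CUBIC))
E
```

```text
(no output)
```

View pics/w3a.png

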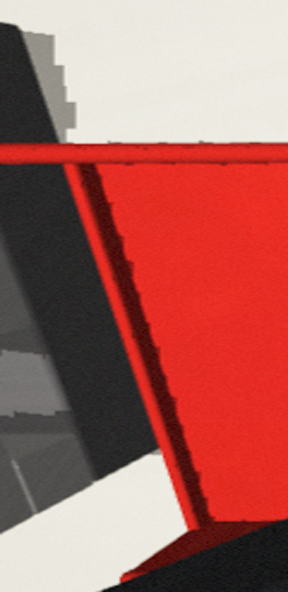

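send_rows:
  rows: "0.6 0 0 0 0;0.6 0 0 0 0;0.6 0 0 0 0;0.6 0 0 0 0;0.6 -2 0 0 0;0.6 -6 0 0 0;0.6 -11 0 0 0;0.6 -15 0 0 0;0.6 -15 0 0 0"

```text
time_s: 8.55
eef_pos: [584.7, 350.6, 192.1]
ee_rot: [-0.448, 0.552, -0.441, -0.548]
force: [0.4, 0.5, -0.1]
grip_width: 0.6
```

```bash
python3 - <<'E'
from h import *
plan([464.5,76,185],32.7)
c=capture('wrist');cv2.imwrite('pics/w4.png',c['pixels'][:,:,::-1])
K=np.array(c['intrinsics']);V=wristview(c);import pickle;pickle.dump((c['pixels'],K,V),open('w4.pkl','wb'))
for t in ['chip_pan','pan_handle','slot_b_open','slot_a_open']:
    print(t,[(np.round(d['location']).tolist(),round(d['confidence'],2)) for d in nets.spot_point(c,t)][:5])
E
```

```text
shift cm [  0.48  17.53 -24.33] yaw 13.89  alt yaw -22.11 | jaw now 102.1 tcp [584.7 350.6 192.1] q6 -1.41 t 8.55 F [ 0.4  0.5 -0.1] g 0.6 down [ 0.01   0.004 -1.   ]
chip_pan [([604.0, 282.0, 1.0], 0.8), ([640.0, 106.0, 20.0], 0.65)]
pan_handle [([582.0, 354.0, 52.0], 0.73)]
slot_b_open [([614.0, 218.0, 17.0], 0.73)]
slot_a_open [([554.0, 201.0, 22.0], 0.71)]
```

View pics/w4.png

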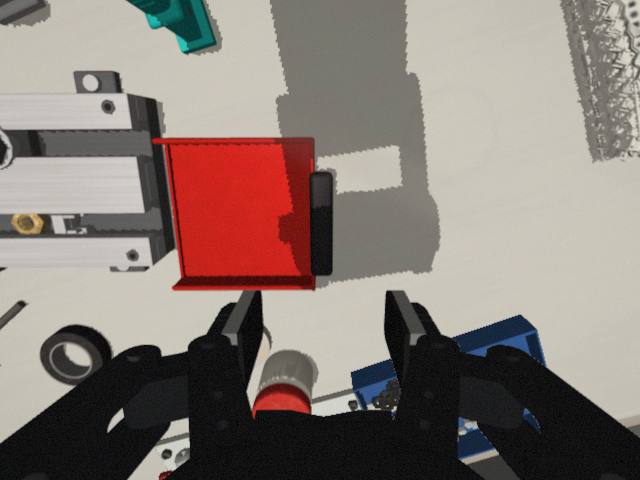

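send_rows:
  rows: "1 0.5 17.5 -24.3 13.9;1 0.5 17.5 -24.3 13.9;1 0.5 17.5 -24.3 13.9;1 0.5 17.5 -24.3 13.9;1 0.5 17.5 -24.3 13.9;1 0.5 17.5 -24.3 13.9;1 0.5 17.5 -24.3 13.9;1 0.5 17.5 -24.3 13.9;1 0.5 17.5 -24.3 13.9;1 0.5 17.5 -24.3 13.9;1 0.5 17.5 -24.3 13.9"

```text
time_s: 9.9
eef_pos: [462.6, 75.8, 179.9]
ee_rot: [0.678, -0.2, 0.679, 0.2]
force: [-0.4, 0.3, 0.4]
grip_width: 1.001
```

```bash
python3 - <<'E'
from h import *
plan([464.5,76,86],32.7)
c=capture('wrist');cv2.imwrite('pics/w5.png',c['pixels'][:,:,::-1])
K=np.array(c['intrinsics']);V=wristview(c);import pickle;pickle.dump((c['pixels'],K,V),open('w5.pkl','wb'))
im=c['pixels'][:,:,::-1].copy()
for P,col in((fr((464.5,76),122.7,[[x,y,10] for x in(-20,20) for y in (-14,14)]),(0,255,255)),(fr((464.5,76),122.7,[[x,y,137] for x in(-14,14) for y in (-10,10)]),(255,255,0))):
    for u in proj(K,V,P): cv2.circle(im,tuple(int(round(v)) for v in u),2,col,-1)
cv2.imwrite('pics/w5.png',im)
print([(np.round(d['location']).tolist(),round(d['confidence'],2)) for d in nets.spot_point(c,'scraper')][:5])
E
```

```text
shift cm [ 9.39 -0.09  0.18] yaw 0.02  alt yaw -35.98 | jaw now 32.8 tcp [462.6  75.8 179.9] q6 -0.66 t 9.9 F [-0.4  0.3  0.4] g 1.001 down [-0.001  0.    -1.   ]
[([457.0, 216.0, 3.0], 0.95), ([493.0, -85.0, 3.0], 0.86), ([461.0, 74.0, 1.0], 0.68)]
```

View pics/w5.png

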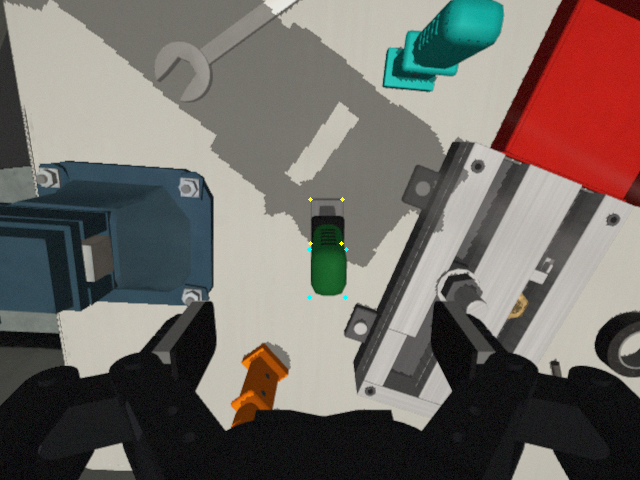

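send_rows:
  rows: "1 3.5 -0.1 0.2 0;1 7 -0.1 0.2 0;1 9 -0.1 0.2 0;1 9.4 -0.1 0.2 0;1 9.4 -0.1 0.2 0;0.5 9.4 -0.1 0.2 0;0.1 9.4 -0.1 0.2 0;0 9.4 -0.1 0.2 0;0 9.4 -0.1 0.2 0;0 9.4 -0.1 0.2 0;0 9.4 -0.1 0.2 0;0 9.4 -0.1 0.2 0"
  grip_force: 80

```text
time_s: 11.2
eef_pos: [465.4, 75.8, 86.7]
ee_rot: [0.679, -0.199, 0.678, 0.199]
force: [0.9, 0.8, 5.2]
grip_width: 0.225
```

```bash
python3 - <<'E'
from h import *
plan([464.5,76,186],32.7)
c=capture('side');cv2.imwrite('pics/s5.png',cv2.resize(c['pixels'][160:340,180:400,::-1],None,fx=3.6,fy=3.3,interpolation=cv2.INTER_CUBIC))
E
```

```text
shift cm [-9.93  0.06 -0.05] yaw -0.01  alt yaw 35.99 | jaw now 32.6 tcp [465.4  75.8  86.7] q6 -0.66 t 11.2 F [0.9 0.8 5.2] g 0.225 down [ 0.001 -0.    -1.   ]
```

View pics/s5.png

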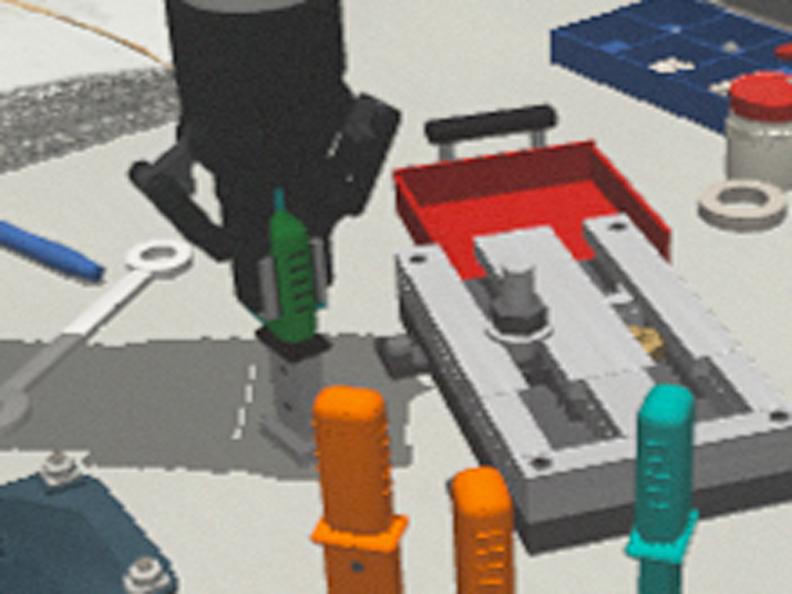

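```bash
python3 - <<'E'
from h import *
plan([653.5,31.2,200],12.2)
E
```

```text
shift cm [-11.3  -13.9   13.45] yaw 4.09  alt yaw -31.91 | jaw now 32.6 tcp [465.4  75.8  86.7] q6 -0.66 t 11.25 F [0.8 0.9 6.2] g 0.224 down [ 0.001 -0.    -1.   ]
```

send_rows:
  rows: "0 -3 0 0 0;0 -7 0 0 0;0 -11.5 0 0 0;0 -11.5 0 0 0"

```text
time_s: 11.65
eef_pos: [466.9, 75.6, 206.0]
ee_rot: [0.682, -0.2, 0.676, 0.198]
force: [0.7, 0.6, -3.7]
grip_width: 0.223
```

```bash
python3 - <<'E'
from h import *
plan([653.5,31.2,200],12.2)
E
```

```text
shift cm [  0.77 -13.8   13.31] yaw 4.09  alt yaw -31.91 | jaw now 32.6 tcp [466.9  75.6 206. ] q6 -0.66 t 11.65 F [ 0.7  0.6 -3.7] g 0.223 down [ 0.009 -0.001 -1.   ]
```

send_rows:
  rows: "0 0 -3.5 3.4 1;0 0 -7 6.7 2;0 0 -10.4 10 3;0 0 -13 12.5 3.8;0 0 -13.9 13.4 4.1;0 0 -13.9 13.4 4.1;0 0 -13.9 13.4 4.1;0 0 -13.9 13.4 4.1"

```text
time_s: 12.45
eef_pos: [651.9, 31.3, 201.0]
ee_rot: [0.703, -0.075, 0.703, 0.075]
force: [-0.9, -0.8, -1.2]
grip_width: 0.223
```

```bash
python3 - <<'E'
from h import *
plan([653.5,31.2,200],12.2)
c=capture('wrist');K=np.array(c['intrinsics']);V=wristview(c);import pickle;pickle.dump((c['pixels'],K,V),open('w6.pkl','wb'))
im=c['pixels'][:,:,::-1].copy()
PL=[[x,y,50] for x in(-115,115) for y in(-67,67)]+[[x,y,50] for x in (-45,115) for y in (-42,-22,22,42)]+[[-99,y,50] for y in (-49,-15,15,49)]
for u in proj(K,V,fr((607.2,94.6),102.2,PL)): cv2.circle(im,tuple(int(round(v)) for v in u),1,(0,255,255),-1)
cv2.imwrite('pics/w6.png',im)
c=capture('side');cv2.imwrite('pics/s6.png',cv2.resize(c['pixels'][130:330,230:450,::-1],None,fx=3.6,fy=3,interpolation=cv2.INTER_CUBIC))
E
```

```text
shift cm [ 0.1  -0.05  0.15] yaw -0.0  alt yaw 36.00 | jaw now 12.2 tcp [651.9  31.3 201. ] q6 -0.34 t 12.45 F [-0.9 -0.8 -1.2] g 0.223 down [-0.001  0.    -1.   ]
```

View pics/w6.png

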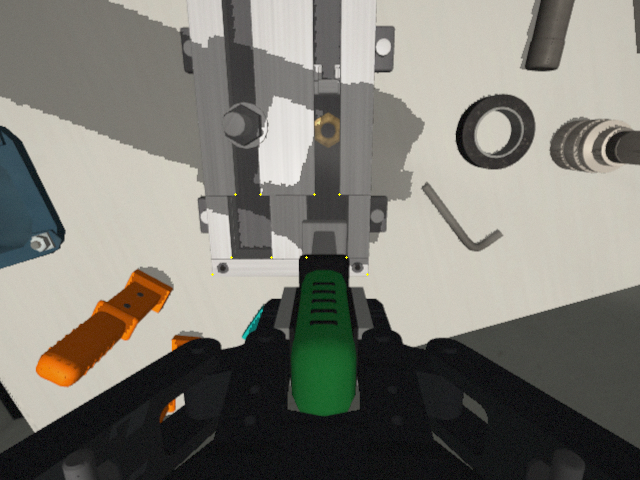

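View pics/s6.png

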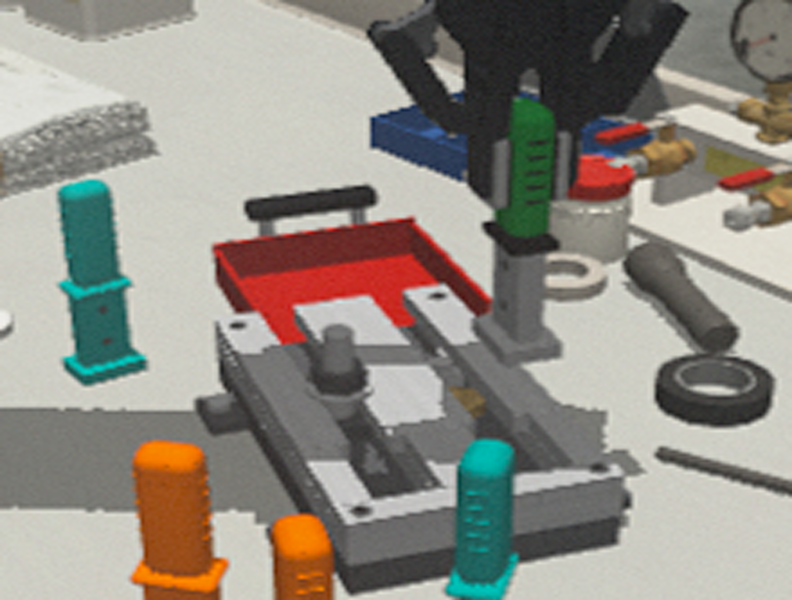

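```bash
python3 - <<'E'
from h import *
import pickle
im,K,V=pickle.load(open('w6.pkl','rb'));im=cv2.imread('pics/w6.png')
cv2.imwrite('pics/w6a.png',cv2.resize(im[100:280,190:390],None,fx=3.9,fy=3.3,interpolation=cv2.INTER_CUBIC))
p,M,s=pose();z=p[2]-86.7
print(proj(K,V,fr((p[0],p[1]),102.2,[[20,14,z+10],[20,-14,z+10],[20,14,z],[20,-14,z],[15,6.5,z+60],[15,-6.5,z+60]])).round(1))
E
```

```text
[[302.3 222.4]
 [347.6 222.3]
 [303.2 218.8]
 [346.6 218.8]
 [312.  255.4]
 [338.5 255.4]]
```

View pics/w6a.png

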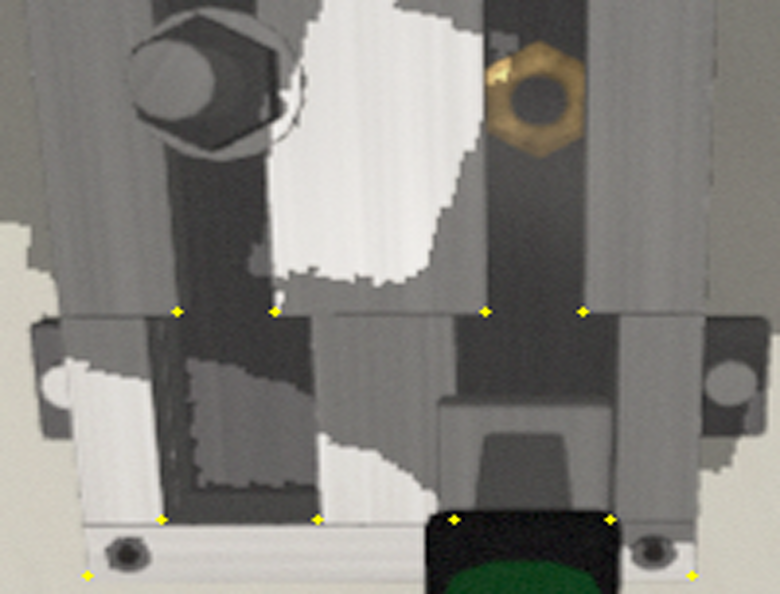

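send_rows:
  rows: "0 0 0 0.2 0;0 2 0 0.2 0;0 4.5 0 0.2 0;0 6 0 0.2 0;0 7 0 0.2 0;0 8 0 0.2 0;0 8.6 0 0.2 0;0 9 0 0.2 0;0 9 0 0.2 0;0 9 0 0.2 0"

```text
time_s: 13.55
eef_pos: [655.0, 31.3, 111.8]
ee_rot: [0.703, -0.075, 0.703, 0.075]
force: [-1.1, 1.0, -2.1]
grip_width: 0.22
```

```bash
python3 - <<'E'
from h import *
plan([653.7,31,110],12.2)
plan([607.2+31.3-.2113*105,94.6+6.8+.9774*105,110],12.2)
c=capture('wrist');cv2.imwrite('pics/w7.png',c['pixels'][:,:,::-1])
E
```

```text
shift cm [ 0.18 -0.01 -0.13] yaw -0.01  alt yaw 35.99 | jaw now 12.1 tcp [655.   31.3 111.8] q6 -0.34 t 13.55 F [-1.1  1.  -2.1] g 0.22 down [ 0.001 -0.    -1.   ]
shift cm [ 0.18 17.69 -0.15] yaw -0.01  alt yaw 35.99 | jaw now 12.1 tcp [655.   31.3 111.8] q6 -0.34 t 13.55 F [-1.1  1.  -2.1] g 0.22 down [ 0.001 -0.    -1.   ]
```

View pics/w7.png

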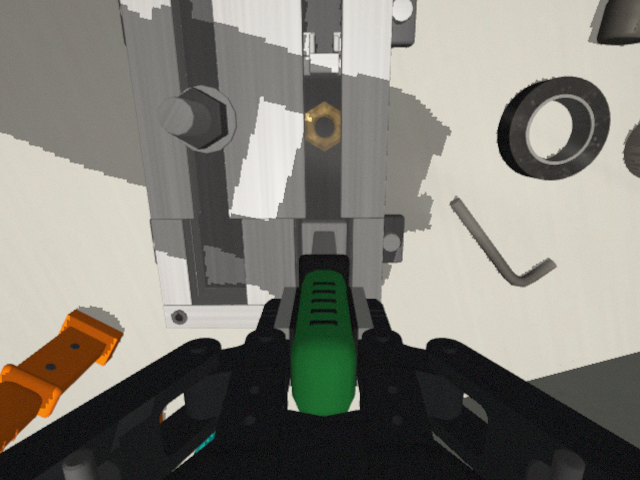

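send_rows:
  rows: "0 0.15 0.3 -0.1 0;0 0.15 1.1 -0.1 0;0 0.15 2 -0.1 0;0 0.15 3 -0.1 0;0 0.15 3.8 -0.1 0;0 0.15 4.6 -0.1 0;0 0.15 5.4 -0.1 0;0 0.15 6.2 -0.1 0;0 0.15 7 -0.1 0;0 0.15 7.8 -0.1 0;0 0.15 8.6 -0.1 0;0 0.15 8.6 -0.1 0"

```text
time_s: 14.8
eef_pos: [635.4, 116.4, 109.8]
ee_rot: [0.703, -0.075, 0.703, 0.075]
force: [0.1, 0.7, -2.2]
grip_width: 0.224
```

```bash
python3 - <<'E'
from h import *
plan([607.2+31.3-.2113*100,94.6+6.8+.9774*100,110],12.2)
c=capture('wrist');cv2.imwrite('pics/w8.png',c['pixels'][:,:,::-1])
E
```

```text
shift cm [-0.02  8.46 -0.01] yaw -0.0  alt yaw 36.00 | jaw now 12.2 tcp [635.4 116.4 109.8] q6 -0.21 t 14.8 F [ 0.1  0.7 -2.2] g 0.224 down [-0.  0. -1.]
```

View pics/w8.png

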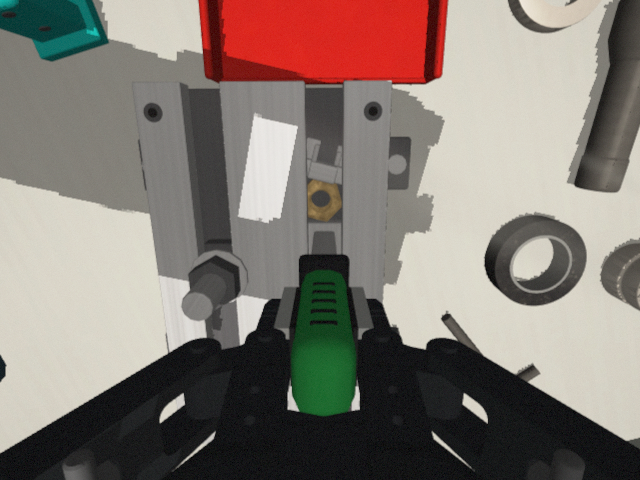

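send_rows:
  rows: "0 0 0.6 0 0;0 0 1.4 0 0;0 0 2.3 0 0;0 0 3.2 0 0;0 0 4.2 0 0;0 0 5.2 0 0;0 0 6.2 0 0;0 0 7.2 0 0;0 0 8.2 0 0;0 0 8.6 0 0;0 0 8.6 0 0;0 0 8.6 0 0"

```text
time_s: 16.05
eef_pos: [617.7, 199.1, 109.8]
ee_rot: [0.703, -0.075, 0.703, 0.075]
force: [-0.5, 0.0, -1.3]
grip_width: 0.223
```

```bash
python3 - <<'E'
from h import *
plan([607.2+31.3-.2113*100,94.6+6.8+.9774*100,110],12.2)
c=capture('wrist');cv2.imwrite('pics/w9.png',c['pixels'][:,:,::-1])
c=capture('side');cv2.imwrite('pics/s9.png',cv2.resize(c['pixels'][130:330,230:450,::-1],None,fx=3.6,fy=3,interpolation=cv2.INTER_CUBIC))
E
```

```text
shift cm [-0.02  0.01 -0.03] yaw -0.02  alt yaw 35.98 | jaw now 12.1 tcp [617.7 199.1 109.8] q6 -0.08 t 16.05 F [-0.5  0.  -1.3] g 0.223 down [ 0. -0. -1.]
```

View pics/w9.png

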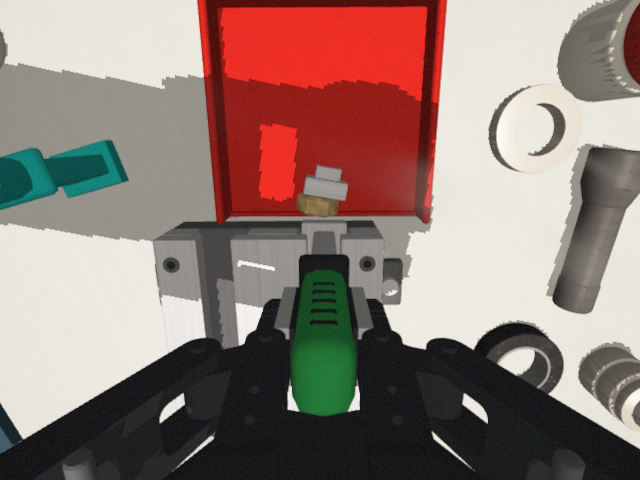

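View pics/s9.png

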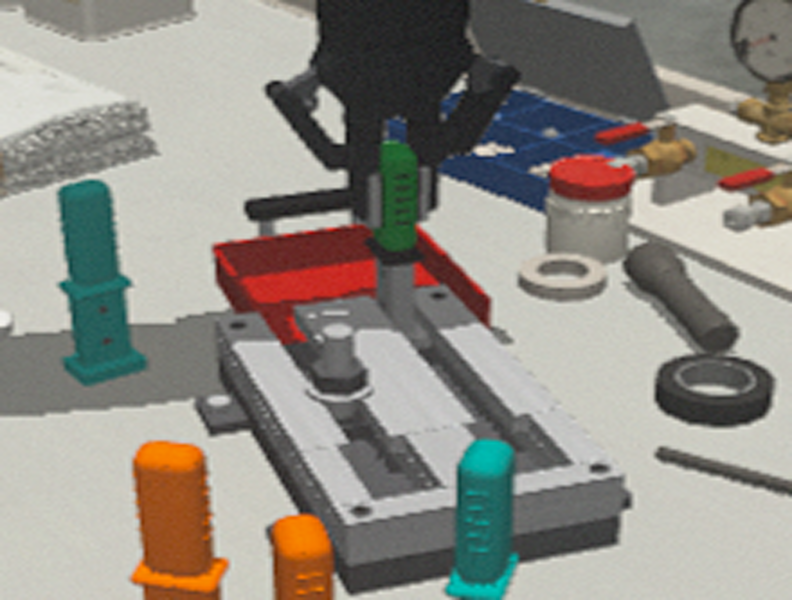

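```bash
python3 - <<'E'
import cv2
a=cv2.imread('pics/w9.png')[140:260,240:400];cv2.imwrite('pics/w9a.png',cv2.resize(a,None,fx=5,fy=5,interpolation=cv2.INTER_CUBIC))
E
```

```text
(no output)
```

View pics/w9a.png

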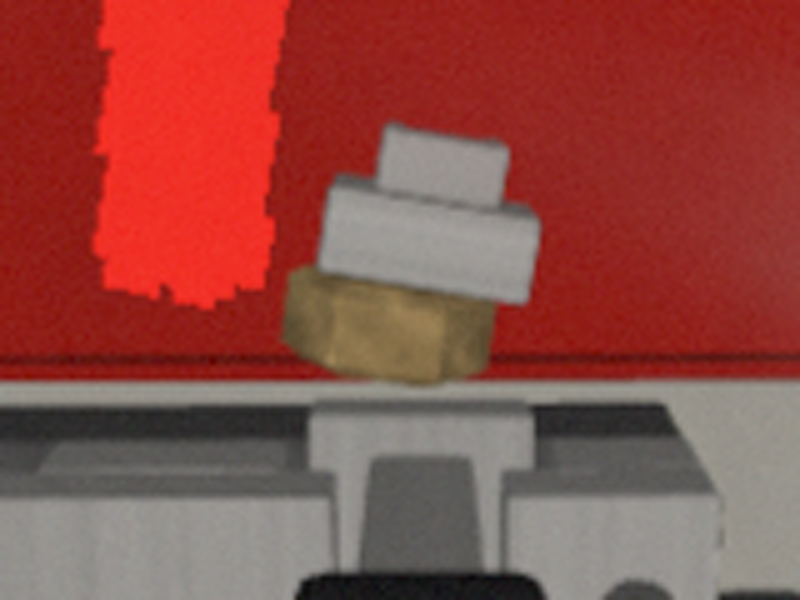

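send_rows:
  rows: "0 0 0.3 0 0;0 0 1 0 0;0 0 2 0 0;0 0 3 0 0;0 0 3 0 0;0 0 2 0 0;0 0 0 0 0;0 0 -2 0 0;0 0 -4 0 0;0 0 -4 0 0"

```text
time_s: 17.15
eef_pos: [626.8, 157.0, 109.8]
ee_rot: [0.703, -0.074, 0.703, 0.073]
force: [0.4, 0.3, -2.0]
grip_width: 0.224
```

```bash
python3 - <<'E'
from h import *
plan([653.7,31,110],12.2)
c=capture('wrist');cv2.imwrite('pics/w10.png',c['pixels'][:,:,::-1])
E
```

```text
shift cm [-1.000e-02 -1.289e+01  3.000e-02] yaw -0.05  alt yaw 35.95 | jaw now 11.9 tcp [626.8 157.  109.8] q6 -0.14 t 17.15 F [ 0.4  0.3 -2. ] g 0.224 down [ 0.    -0.001 -1.   ]
```

View pics/w10.png

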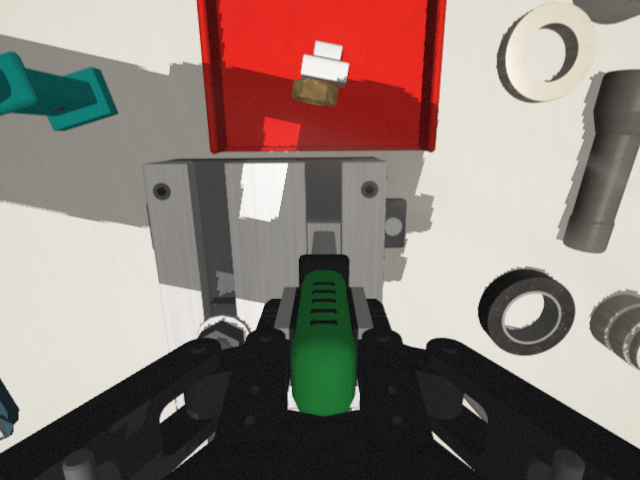

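send_rows:
  rows: "0 0 -0.7 0 0;0 0 -2 0 0;0 0 -3.5 0 0;0 0 -5 0 0;0 0 -6.5 0 0;0 0 -8 0 0;0 0 -9.5 0 0;0 0 -11 0 0;0 0 -12.2 0 0;0 0 -12.9 0 0;0 0 -12.9 0 0;0 0 -12.9 0 0"

```text
time_s: 18.4
eef_pos: [653.0, 34.4, 109.7]
ee_rot: [0.703, -0.075, 0.703, 0.075]
force: [-0.4, -0.1, -1.8]
grip_width: 0.219
```

```bash
python3 - <<'E'
from h import *
plan([653.7,31,110],12.2)
c=capture('wrist');cv2.imwrite('pics/w11.png',c['pixels'][:,:,::-1])
E
```

```text
shift cm [-0.03 -0.35 -0.01] yaw -0.01  alt yaw 35.99 | jaw now 12.1 tcp [653.   34.4 109.7] q6 -0.34 t 18.4 F [-0.4 -0.1 -1.8] g 0.219 down [-0.  0. -1.]
```

View pics/w11.png

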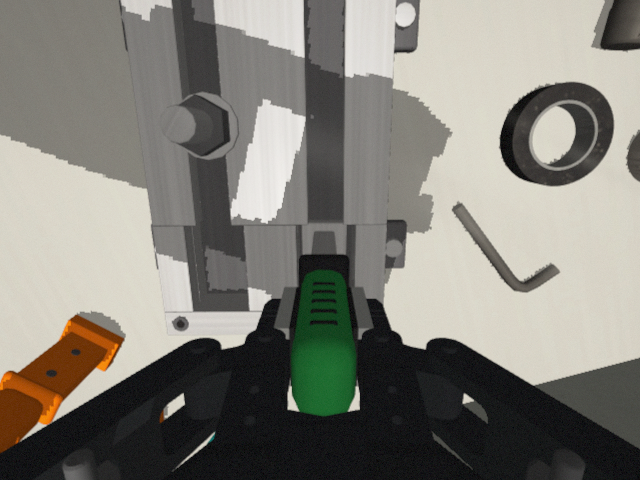

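send_rows:
  rows: "0 0 -0.35 0 0;0 0 -0.35 0 0;0 -1.5 -0.35 0 0;0 -3.5 -0.35 0 0;0 -6 -0.35 0 0;0 -8.5 -0.35 0 0;0 -9.8 -0.35 0 0;0 -9.8 -0.35 0 0;0 -9.8 -0.35 0 0"

```text
time_s: 19.35
eef_pos: [653.5, 30.8, 207.0]
ee_rot: [0.703, -0.075, 0.704, 0.075]
force: [-0.4, 0.0, -3.1]
grip_width: 0.22
```

```bash
python3 - <<'E'
from h import *
plan([464.5,76,207],32.7)
c=capture('side');cv2.imwrite('pics/s12.png',cv2.resize(c['pixels'][130:330,230:450,::-1],None,fx=3.6,fy=3,interpolation=cv2.INTER_CUBIC))
E
```

```text
shift cm [  0.02   8.39 -17.53] yaw -4.11  alt yaw 31.89 | jaw now 12.1 tcp [653.5  30.8 207. ] q6 -0.34 t 19.35 F [-0.4  0.  -3.1] g 0.22 down [-0.001  0.    -1.   ]
```

View pics/s12.png

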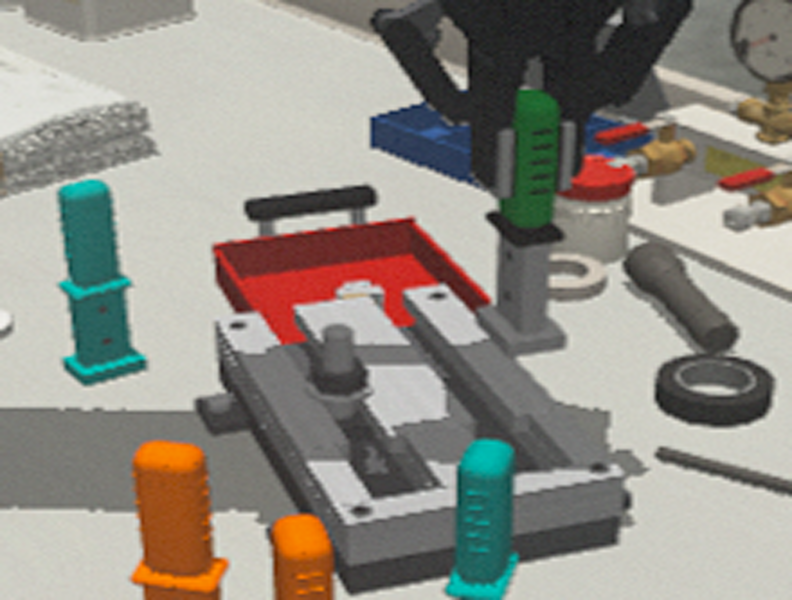

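send_rows:
  rows: "0 0 1.5 -3 -1;0 0 3.3 -7 -2;0 0 5.2 -11 -3;0 0 7.2 -15 -3.8;0 0 8.4 -17.5 -4.1;0 0 8.4 -17.5 -4.1;0 0 8.4 -17.5 -4.1;0 4 8.4 -17.5 -4.1;0 7.5 8.4 -17.5 -4.1;0 9.5 8.4 -17.5 -4.1;0 10.7 8.4 -17.5 -4.1;0 10.7 8.4 -17.5 -4.1"

```text
time_s: 20.6
eef_pos: [464.9, 75.7, 98.7]
ee_rot: [0.677, -0.198, 0.68, 0.199]
force: [-1.0, -0.0, -1.2]
grip_width: 0.225
```

```bash
python3 - <<'E'
from h import *
plan([464.5,76,86.7],32.7)
E
```

```text
shift cm [ 1.2   0.04 -0.01] yaw -0.02  alt yaw 35.98 | jaw now 32.6 tcp [464.9  75.7  98.7] q6 -0.66 t 20.6 F [-1.  -0.  -1.2] g 0.225 down [-0.004  0.    -1.   ]
```

send_rows:
  rows: "0 0.6 0 0 0;0 1 0 0 0;0 1.2 0 0 0;0 1.2 0 0 0;0 1.2 0 0 0"

```text
time_s: 21.1
eef_pos: [465.3, 76.0, 89.1]
ee_rot: [0.679, -0.199, 0.678, 0.199]
force: [-1.4, -0.6, -2.5]
grip_width: 0.226
```

send_rows:
  rows: "0 0.1 0 0 0;0 0.2 0 0 0;0 0.2 0 0 0;0 0.2 0 0 0"

```text
time_s: 21.5
eef_pos: [465.1, 76.0, 86.8]
ee_rot: [0.679, -0.199, 0.679, 0.199]
force: [0.1, -0.3, -2.9]
grip_width: 0.226
```

send_rows:
  rows: "0 0.05 0 0 0;0 0.1 0 0 0;0 0.1 0 0 0"

```text
time_s: 21.8
eef_pos: [465.3, 76.1, 86.8]
ee_rot: [0.679, -0.199, 0.678, 0.199]
force: [-2.8, 0.2, 9.5]
grip_width: 0.223
```

send_rows:
  rows: "0.35 0 0 0 0;0.5 0 0 0 0;0.7 0 0 0 0;0.9 0 0 0 0;0.9 0 0 0 0;0.9 0 0 0 0;0.9 -2 0 0 0;0.9 -5 0 0 0;0.9 -9 0 0 0;0.9 -13 0 0 0;0.9 -15 0 0 0;0.9 -15 0 0 0"

```text
time_s: 23.0
eef_pos: [466.1, 76.0, 238.4]
ee_rot: [0.68, -0.199, 0.677, 0.198]
force: [0.9, -0.1, -1.4]
grip_width: 0.9
```

```bash
python3 - <<'E'
from h import *
plan([600,150,260],12.2)
for n in('wrist','side','scene'):
    c=capture(n);im=c['pixels'][:,:,::-1]
    if n=='side': im=cv2.resize(im[130:330,200:440],None,fx=3.3,fy=3,interpolation=cv2.INTER_CUBIC)
    if n=='scene': im=cv2.resize(im[140:340,160:430],None,fx=2.9,fy=2.9,interpolation=cv2.INTER_CUBIC)
    cv2.imwrite(f'pics/{n}13.png',im)
E
```

```text
shift cm [-2.09 -0.99 15.27] yaw 4.09  alt yaw -31.91 | jaw now 32.6 tcp [466.1  76.  238.4] q6 -0.66 t 23.0 F [ 0.9 -0.1 -1.4] g 0.9 down [ 0.006 -0.001 -1.   ]
```

View pics/side13.png

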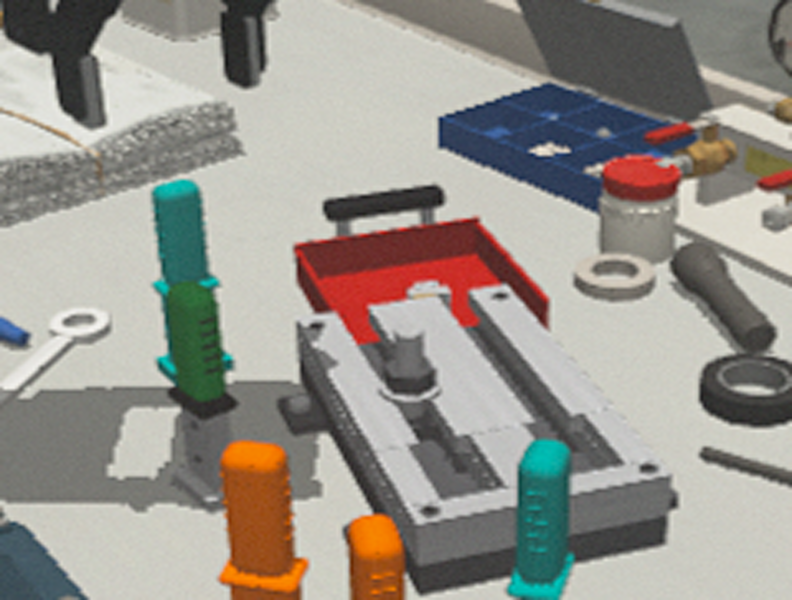

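View pics/wrist13.png

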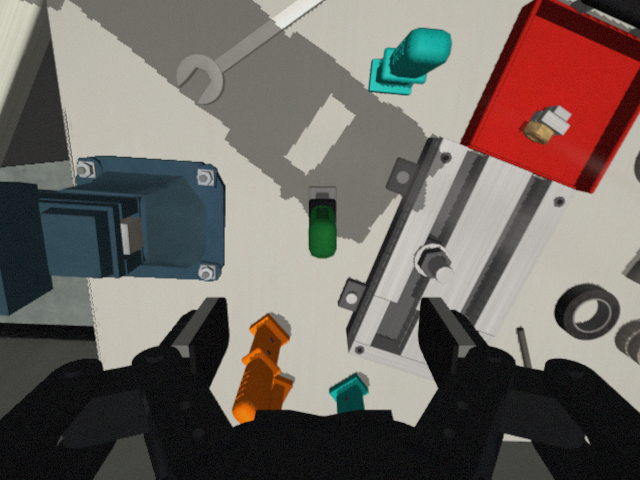

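View pics/scene13.png

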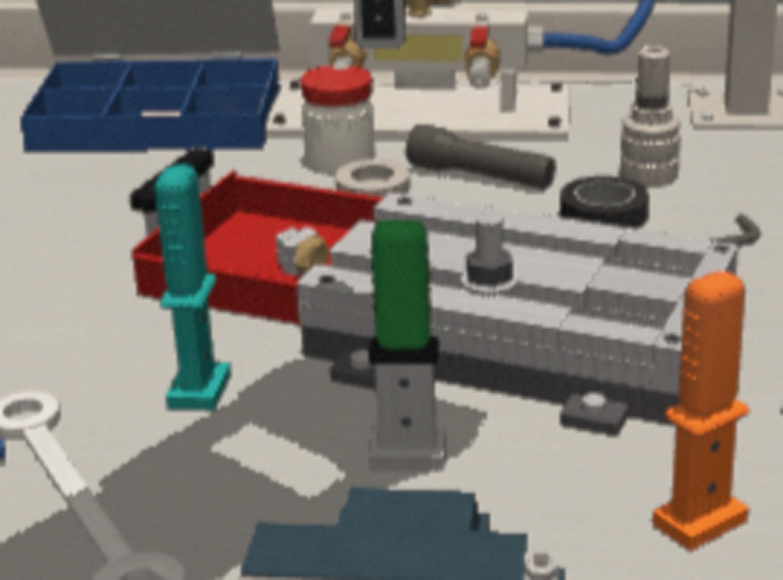

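```bash
python3 - <<'E'
from h import *
print(workorder.finish_job())
E
```

```text
the job is handed in; nothing more can be done
None
```

The job is handed in: both pieces are in the pan, and the scraper is standing upright on its foot about where it started. It took about 23 s of the 61 s allowed.

- **Pan:** I pinched it by the handle and slid it up to the open end of slot b, then let go.
- **Clearing the slot:** I lowered the green scraper's foot into slot b's pocket and drove both pieces out of the open end. One short extra push moved them clear of the pan's lip. The scraper then went back to the pocket and out, and I set it down on the bench. The fingers never touched the pieces.

**Last checks:** all three camera views were taken after letting go, with the arm clear.
- The nut and the half T-nut are well inside the pan, which sits flat on the bench.
- The clamp bolt is still standing in slot a, and nothing fell. The highest force I read was about 10 N.
- **Nut and T-nut on edge:** both pieces rest on edge rather than flat, with the nut leaning against the T-nut. I left them like that.
- **Pan gap:** a gap of about 3 mm, estimated by eye, showed between the pan's lip and the plate after the drive. Before it, the pan was almost touching.

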